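Dispense three core plugs with the clicking feeder and put them under the microscope

ROBOT

A 6-joint arm with a two-finger parallel gripper is mounted at the origin on the work surface. World frame = base frame: x ahead of the robot, y to its left, z up, the work surface at z = 0. Lengths are in m, angles in rad, forces in N, time in s.
With the tool pointing down it reaches from about 0.15 to 0.775 m from the base axis. Payload 6.1 kg.
Tool frame: the origin (TCP) lies at the very end of the fingers, on their centre line; the grasp point (between the pads) lies 19 mm behind it; z points along the fingers, y is the direction in which the jaws open and shut (so a half turn about z gives the same grasp; the last joint's range is limited). The gripper opens to 85 mm and grips with 20 to 120 N. Pads are 22 mm wide; open, the fingers measure 114 mm over their backs; the gripper's body (76 mm by 85 mm) begins 54 mm behind the grasp point. The pads swing forward as they close: fully open they stand 13 mm farther back than shut.
Start: joints at [-1.127, 0.126, -0.04, 1.405, 0, 1.571], TCP at [0.225, -0.474, 0.231] pointing down, gripper open.
Joint ranges: [-2.72, 2.72], [-0.95, 1.95], [-1.27, 1.35], [-1.78, 2.02], [-1.46, 1.47], [-3.14, 3.14]. Speed limits (rad/s): [2.39, 2.39, 3.01, 3.14, 3.14, 3.14].

INTERFACE

Orientations are given as a rotation vector (axis times angle).
In Python, from bench import * gives the robot as it stands.
- The arm moves only by the tool play_rows, never from a script. Its argument "commands" is a list that holds one entry, the list of rows, each a list of 4 numbers: the shift along the tool's x, y, z in m, then the turn about the tool's z in rad. A call has 1 to 5 rows; each row shifts and turns the commanded pose from where the row before left it, along the tool's axes as they then stand; what a row does not reach is not made up. A row lasts 1/10 s, in which the tool goes at most 50 mm and 8.59 degrees, less where a joint would pass 70% of its speed; a pose out of reach is approached as far as the arm can. A call with a gripper value outside its range is refused whole. "hand" is the closure in counts, from 0 (fully open) to 255 (shut), set as the call begins (left out, the last holds). The fingers move at their own pace and stop on an object; the grip force is fixed at half the most. Time passes only in rows, so rows that do not move let the fingers close. It gives the time, the measured TCP pose, the force and the opening at its end, in the units of the state.
- sense(): the state, without advancing time (a new reading comes with each control period).
- get_image(name): name is "scene" or "top" or "wrist"; returns the picture (384x512x3 uint8, blue, green, red); there is no depth.
- calibration(name): a dict with "vfov" (degrees; the focal length in pixels is half the picture's height over the tangent of half this angle, whatever the lens; pixels are square), "cx", "cy" (the principal point, pixels), "rvec" (rotation vector, rad) and "tvec" (3), from world to camera coordinates, as OpenCV has them. Camera axes: x right, y down, z forward; pixel columns grow to the right and rows downward; lengths in m; the calibration is good to about 2 mm. A picture is of the moment at which its call begins: read the wrist's pose just before it. calibration takes no time and is no camera call; for the wrist camera it gives the pose at the moment of the call.
- job_done(): hands the job in, once; it reports no verdict.
The state is a dict: "clock": time; "joint_pos": joint angles; "dq": joint speeds; "tau": joint torques, N m; "eef_pos": TCP position; "ee_rot": TCP orientation; "force": force on the tool from outside, world axes, zero at the start; "wrist_torque": the same for the moment, N m; "finger_gap": finger opening in m.
Only numpy, scipy, OpenCV 4.12 (cv2) and the standard library are available. Lean on these libraries where they do the work, as an engineer would, in place of code of your own. Each camera call takes 0.05 s, during which the arm holds its last target.

TASK

Set the steel tray under the feeder's chute, then turn the feeder's dial clockwise by exactly three clicks, so that exactly three stone plugs slide down into the tray and the others stay in the feeder. Then put the tray with the three plugs flat on the microscope's base, centred over the round glass, let go, and leave the other things on the bench where they are.

Things in the scene. Friction and masses are not known exactly. Their poses are not given: they have to be found in the camera images.
- dial (a joint): Feeder's dial angle, rad: 0 at the start (resting just off its anticlockwise stop), grows clockwise seen from above. It clicks every 30 degrees (0.524 rad) and settles at a click by itself if let go within about 10 degrees of it; it resists with up to about 0.15 N m between clicks plus about 0.05 N m of friction.
- dial_grip (a point): On the dial's upright axis, 222 mm above the table, at the height to grip its black bar knob: 66 mm long, 14 mm thick, from 199.5 to 235.5 mm above the table, on a flat hub of 50 mm radius. The bar runs along this point's x axis and turns with the dial. Around the hub lie 12 open pockets, out to a radius of 88 mm, walls 199 mm above the table.
- feeder: Fixed specimen feeder: cream housing, 190 mm square metal deck (its top 175 mm above the table) and on it the grey 12-pocket dial. Origin on the table under the dial's axis; z up; +x is the direction in which the steel chute runs out and down from under the deck.
- deck_slot (a point): Centre of the one slot in the deck, 66 mm from the dial's axis towards the chute. A plug brought over it drops through on to the chute; allow it half a second at each click. At the start the pocket over the slot is empty and the next six hold a plug each, so each of the first six clicks clockwise drops one.
- chute_lip (a point): Middle of the chute floor's lower edge, 150 mm from the feeder's origin along its +x, 68 mm above the table (63 mm free below). x axis level, outwards. Chute 44 mm wide, side walls 91 mm above the table here. Plugs land about 20 to 80 mm beyond the lip. The tray catches them when lengthwise along x, its near end 10 to 30 mm back under the lip (tray centre 50 to 70 mm out from the lip).
- tray: Loose open steel tray, 160 mm long (its x), 64 mm wide (its y), 45 mm high, walls and floor 4 mm thick, 0.22 kg. Origin at the centre of its underside, z up. Easily gripped across its width from above.
- stage_centre (a point): Centre of the white round glass (100 mm across) on the flat top of the fixed microscope's base, 50 mm above the table. Base 240 mm (this point's x) by 200 mm (its y), z up. The column (28 mm thick, a block 70 mm wide higher up, 350 mm above the table) stands at x +95, y -75 mm; the head is swung away to y -270 mm.
- plug1_center (a point): Centre of stone core plug 1: grey cylinder 24 mm across, 18 mm high, 22 g, number 1 in line to drop. All six look alike; at the start it stands on the deck in the pocket 30 degrees anticlockwise (from above) from the slot.
- plug2_center (a point): Centre of stone core plug 2: grey cylinder 24 mm across, 18 mm high, 22 g, number 2 in line to drop. All six look alike; at the start it stands on the deck in the pocket 60 degrees anticlockwise (from above) from the slot.
- plug3_center (a point): Centre of stone core plug 3: grey cylinder 24 mm across, 18 mm high, 22 g, number 3 in line to drop. All six look alike; at the start it stands on the deck in the pocket 90 degrees anticlockwise (from above) from the slot.
- plug4_center (a point): Centre of stone core plug 4: grey cylinder 24 mm across, 18 mm high, 22 g, number 4 in line to drop. All six look alike; at the start it stands on the deck in the pocket 120 degrees anticlockwise (from above) from the slot.
- plug5_center (a point): Centre of stone core plug 5: grey cylinder 24 mm across, 18 mm high, 22 g, number 5 in line to drop. All six look alike; at the start it stands on the deck in the pocket 150 degrees anticlockwise (from above) from the slot.
- plug6_center (a point): Centre of stone core plug 6: grey cylinder 24 mm across, 18 mm high, 22 g, number 6 in line to drop. All six look alike; at the start it stands on the deck in the pocket 180 degrees anticlockwise (from above) from the slot.
- slide_box: Closed wooden box 100 x 70 x 35 mm, loose, origin at the centre of its underside. Leave alone.
- jar: Amber jar, 60 mm across, 75 mm high, loose, origin at the centre of its underside. Leave alone.
- tape_roll: Roll of paper tape lying flat, 84 mm across, 24 mm high, loose, origin at the centre of its underside. Leave alone.
- beaker: Glass beaker, 72 mm across, 85 mm high, loose, origin at the centre of its underside. Leave alone.
- lens: Hand lens lying flat, rim 74 mm across, handle 90 mm along its x, 10 mm high, loose, origin at the centre of the rim. Leave alone.

How it is judged:
On the way:
1. the dial stands at the third click and the first three plugs are in the tray (value of joint dial between 1.441 and 1.701 rad and x of plug1_center in the frame of tray between -0.077 and 0.077 m and y of plug1_center in the frame of tray between -0.029 and 0.029 m and z of plug1_center in the frame of tray between 0 and 0.045 m and x of plug2_center in the frame of tray between -0.077 and 0.077 m and y of plug2_center in the frame of tray between -0.029 and 0.029 m and z of plug2_center in the frame of tray between 0 and 0.045 m and x of plug3_center in the frame of tray between -0.077 and 0.077 m and y of plug3_center in the frame of tray between -0.029 and 0.029 m and z of plug3_center in the frame of tray between 0 and 0.045 m), for 0.2 s.
At the end, for the whole second after the job is handed in: The tray stands flat (within 0.06 rad) and at rest on the microscope's base, its centre within 30 mm of the centre of the round glass, holding plugs 1 to 3; plugs 4 to 6 are still in the feeder's dial; the dial rests at the third click (1.571 rad, within 0.13) (all of step 1 and height (world z) of each of plug4_center, plug5_center, plug6_center above 0.17 m and horizontal distance between tray and stage_centre below 0.03 m and z of tray in the frame of stage_centre between -0.004 and 0.006 m and angle between tray's own z axis and vertical below 0.06 rad and linear speed of tray below 0.02 m/s); the robot touches nothing.
It fails at once if the dial is turned more than half a click past the third click (value of joint dial above 1.85 rad).
It fails at once if a bystander (slide box, jar, tape roll, beaker or hand lens) is moved more than 30 mm (distance of any of slide_box, jar, tape_roll, beaker, lens from where it was at the start of the episode above 0.03 m).
It also fails if it takes over 72 s, if anything falls off the work surface, if the arm or the gripper's body presses on something with over 40 N, if the wrist force passes 120 N, or if a joint passes its speed limit or range.

## Working session

There is one attempt and no reset: what is moved stays moved. The work goes in short steps, Python scripts to look and compute and a tool call to move; the robot and the scene stay as the last step left them, time stands still between calls to the robot, and variables do not carry over. Pictures are saved under pics/ and viewed, and the job is handed in when it is done.

Besides the shell and the picture viewer there is one more tool, called after "Call:" as name([rows], argument=value, ...), one row to a line, values as JSON. play_rows: Moves the arm, as the interface text tells. Its arguments: {"type":"object","properties":{"commands":{"type":"array"},"hand":{"type":"number"}},"required":["commands"]}

```bash
ls; mkdir -p pics; python3 - <<'E'
from bench import *
import cv2
s=sense();print(s)
for n in("scene","top","wrist"):
    cv2.imwrite(f"pics/{n}0.png",get_image(n));print(n,calibration(n))
E
```

```text
pics
{'clock': 0.0, 'joint_pos': array([-1.12703322e+00,  1.26388641e-01, -4.06005129e-02,  1.40539502e+00,
       -1.65741837e-05,  1.57077296e+00]), 'dq': array([-0.00078787,  0.00101174, -0.00042111, -0.00128997,  0.00072984,
       -0.00038386]), 'tau': array([-1.29773634e-03, -4.35919011e+01,  3.52918875e+01,  1.76373351e-02,
        2.91348522e-05,  2.05862591e-05]), 'eef_pos': array([ 0.22522711, -0.47378889,  0.23052736]), 'ee_rot': array([-3.06306134e+00, -6.91051695e-01,  5.73969479e-04]), 'force': array([ 0.59064142, -0.69286376, -0.29580508]), 'wrist_torque': array([-0.02638149,  0.04180872,  0.02305767]), 'finger_gap': 0.08508961210178209}
scene {'vfov': 47.31514226622629, 'cx': 257.83700189480356, 'cy': 196.68661383964022, 'rvec': array([ 1.94838673,  1.2663145 , -0.61912462]), 'tvec': array([-0.28450525, -0.16372002,  1.6422878 ])}
top {'vfov': 48.93490099296627, 'cx': 255.48890077083155, 'cy': 197.9772595916839, 'rvec': array([ 2.18944545, -2.15674336,  0.11167364]), 'tvec': array([0.06701176, 0.5837744 , 1.17768508])}
wrist {'vfov': 65.20586216394643, 'cx': 252.4911989270371, 'cy': 191.13135806038576, 'rvec': array([-2.44066801,  1.54239497,  0.22644831]), 'tvec': array([-0.52566936, -0.03793225,  0.37826815])}
```

View pics/top0.png

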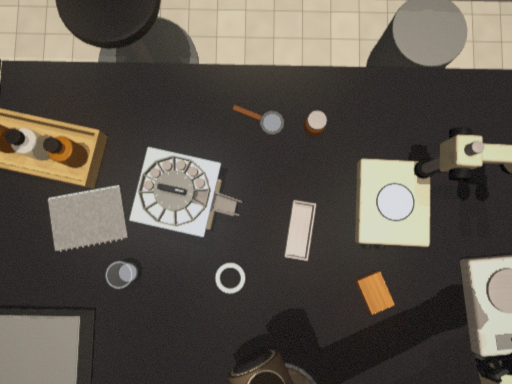

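View pics/scene0.png

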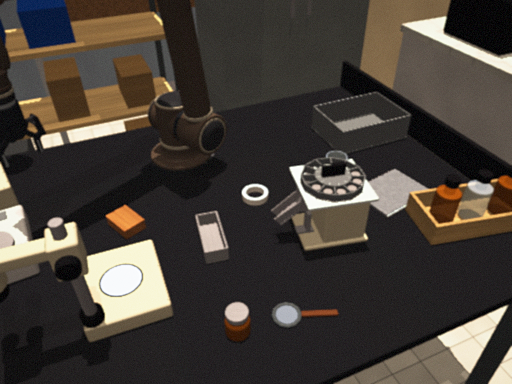

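View pics/wrist0.png

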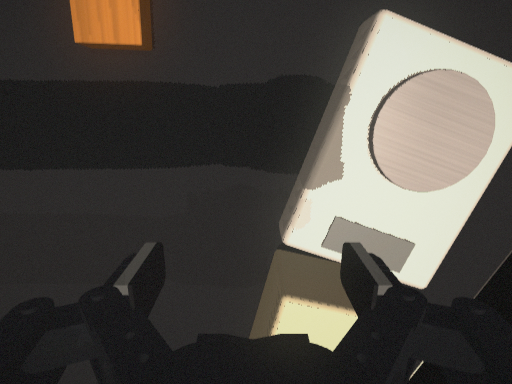

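Top view: feeder at (177,190) with its chute to (240,208), tray at (301,230), glass at (395,202). The scene view agrees. I'll now measure with masks.

```bash
cat > h.py <<'E'
from bench import *
import cv2, numpy as np
from scipy.spatial.transform import Rotation as R
def cam(n,shape=(384,512),c=None):
    c=c or calibration(n); f=shape[0]/2/np.tan(np.radians(c['vfov']/2))
    K=np.array([[f,0,c['cx']],[0,f,c['cy']],[0,0,1.]]); return K,np.array(c['rvec'],float),np.array(c['tvec'],float)
def ray(C,uv,z):
    K,r,t=C; M=R.from_rotvec(r).as_matrix(); o=-M.T@t
    uv=np.atleast_2d(np.array(uv,float)); d=np.c_[uv,np.ones(len(uv))]@np.linalg.inv(K).T@M
    return o+d*((z-o[2])/d[:,2])[:,None]
def proj(C,P):
    K,r,t=C; return cv2.projectPoints(np.array(P,float).reshape(-1,1,3),r,t,K,None)[0][:,0]
E
python3 - <<'E'
from h import *
C=cam("top"); print("cam", -R.from_rotvec(C[1]).as_matrix().T@C[2])
im=cv2.imread("pics/top0.png")
def crop(a,b,c,d,k,n): cv2.imwrite(n,cv2.resize(im[b:d,a:c],None,fx=k,fy=k,interpolation=cv2.INTER_NEAREST))
crop(125,140,250,245,6,"pics/c_feed.png"); crop(275,190,325,270,7,"pics/c_tray.png")
g=cv2.cvtColor(im,cv2.COLOR_BGR2GRAY)
# tray
m=np.zeros_like(g); m[190:275,275:330]=(g[190:275,275:330]>70)*255
c=max(cv2.findContours(m,0,2)[0],key=cv2.contourArea); r=cv2.minAreaRect(c); b=cv2.boxPoints(r)
print("tray",r); W=ray(C,b,0.045);print(W); print(W.mean(0),[np.linalg.norm(W[i]-W[i-1]) for i in range(4)])
# glass
hsv=cv2.cvtColor(im,cv2.COLOR_BGR2HSV)
print("glass",im[202,395],"base",im[180,370],"deck",im[155,150])
m=np.zeros_like(g); s=(slice(175,230),slice(365,425)); m[s]=((hsv[s][...,0]>90)&(hsv[s][...,0]<140))*255
c=max(cv2.findContours(m,0,2)[0],key=cv2.contourArea); e=cv2.fitEllipse(c);print(e)
p=ray(C,[e[0],(e[0][0]+e[1][0]/2,e[0][1])],0.05);print(p)
m=np.zeros_like(g); m[150:255,350:435]=(g[150:255,350:435]>110)*255
c=max(cv2.findContours(m,0,2)[0],key=cv2.contourArea); b=cv2.boxPoints(cv2.minAreaRect(c)); W=ray(C,b,0.05); print("base",b,W,[np.linalg.norm(W[i]-W[i-1]) for i in range(4)])
E
```

```text
cam [0.46439601 0.08029938 1.22886681]
tray ((300.0, 229.99996948242188), (25.089439392089844, 59.75847625732422), 8.746161460876465)
[[ 0.41554881 -0.0032932   0.045     ]
 [ 0.58100317 -0.02754224  0.045     ]
 [ 0.571269   -0.09753026  0.045     ]
 [ 0.40604312 -0.07233595  0.045     ]]
[ 0.49346603 -0.05017541  0.045     ] [np.float64(0.06969403737132139), np.float64(0.16722189016000977), np.float64(0.07066171508515341), np.float64(0.16713570115603724)]
glass [222 217 215] base [190 218 215] deck [212 215 213]
((394.90869140625, 201.59706115722656), (34.488189697265625, 35.74705123901367), 133.93869018554688)
[[ 0.57635775 -0.31600581  0.05      ]
 [ 0.57709863 -0.36455049  0.05      ]]
base [[357.58615 244.31316]
 [359.9219  157.88979]
 [431.27518 159.81825]
 [428.93942 246.24162]] [[ 0.45546105 -0.20994082  0.05      ]
 [ 0.69941136 -0.2187593   0.05      ]
 [ 0.69706343 -0.42151853  0.05      ]
 [ 0.45305471 -0.40863712  0.05      ]] [np.float64(0.19871086692768286), np.float64(0.24410964128899537), np.float64(0.20277283290103812), np.float64(0.24434848920446964)]
```

View pics/c_feed.png

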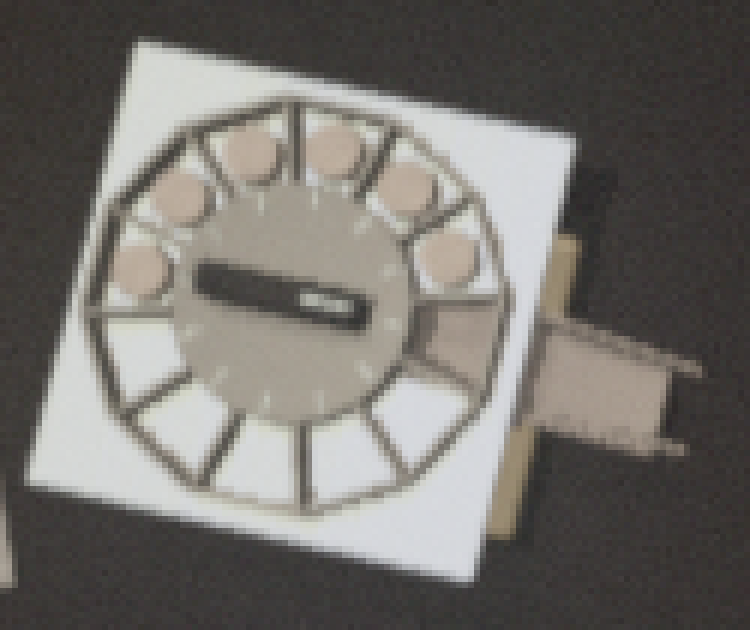

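View pics/c_tray.png

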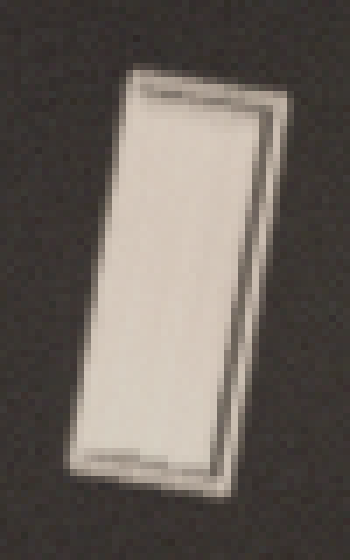

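Feeder crop: deck corners at about (148,147), (221,162), (204,237) and (129,221) in full-image pixels. The bar's white end points towards the chute, the slot pocket is empty and the six plugs follow it anticlockwise. Tray crop is clean.

```bash
python3 - <<'E'
from h import *
C=cam("top"); im=cv2.imread("pics/top0.png")
g=cv2.cvtColor(im,cv2.COLOR_BGR2GRAY)
crop=lambda p:np.array(p,float)/6+[125-.4,140-.4]
# deck
m=np.zeros_like(g); m[140:245,125:225]=(g[140:245,125:225]>175)*255
pts=np.argwhere(m>0)[:,::-1]; h=cv2.convexHull(pts.astype(np.int32)); r=cv2.minAreaRect(h); b=cv2.boxPoints(r)
W=ray(C,b,0.175);print("deck",b.round(1).tolist());print(W.round(4),[np.linalg.norm(W[i]-W[i-1]).round(4) for i in range(4)]); ctr=W.mean(0);print("centre",ctr)
for i in range(4):
    d=W[i]-W[i-1];print("edge ang",np.degrees(np.arctan2(d[1],d[0])))
W2=ray(C,crop([(135,42),(578,135),(475,582),(25,487)]),.175); print("manual",W2.mean(0))
# bar: dark blob near centre
s=(slice(178,200),slice(152,192)); mm=np.zeros_like(g); mm[s]=(g[s]<90)*255
n,l,st,ce=cv2.connectedComponentsWithStats(mm); i=1+st[1:,4].argmax()
c=(l==i).astype(np.uint8); cc=max(cv2.findContours(c,0,2)[0],key=cv2.contourArea); rr=cv2.minAreaRect(cc); print("bar",rr,st[i])
B=ray(C,cv2.boxPoints(rr),0.2355); print(B.mean(0),[np.linalg.norm(B[i]-B[i-1]).round(4) for i in range(4)])
for i in range(2):
    d=B[i]-B[i-1];print("ang",np.degrees(np.arctan2(d[1],d[0])))
# chute lip manual corners floor z=.068 ; wall tops .091
L=ray(C,crop([(668,372),(652,455)]),.068);print("lip",L,L.mean(0),np.linalg.norm(L[0]-L[1]))
L=ray(C,crop([(703,370),(685,450)]),.091);print("walls",L,L.mean(0))
# predicted
for a in (-100,-101,-102,-103): print(a, ctr[:2]+.15*np.array([np.cos(np.radians(a)),np.sin(np.radians(a))]))
E
```

```text
deck [[129.1999969482422, 219.6999969482422], [145.8000030517578, 145.89999389648438], [220.10000610351562, 162.6999969482422], [203.5, 236.39999389648438]]
[[0.5091 0.3904 0.175 ]
 [0.6967 0.3565 0.175 ]
 [0.6565 0.1671 0.175 ]
 [0.4702 0.2042 0.175 ]] [np.float64(0.1903), np.float64(0.1906), np.float64(0.1936), np.float64(0.1899)]
centre [0.58314964 0.27955698 0.175     ]
edge ang 78.20130655217282
edge ang -10.252958289792051
edge ang -101.9687882448457
edge ang 168.73997195081955
manual [0.58232678 0.27827704 0.175     ]
bar ((171.7882537841797, 188.95294189453125), (29.068683624267578, 5.857122898101807), 12.528807640075684) [158 184  29  11 138]
[0.58074637 0.27510422 0.2355    ] [np.float64(0.069), np.float64(0.0139), np.float64(0.0691), np.float64(0.0139)]
ang 78.31537103810662
ang -10.325827583329763
lip [[0.5679288  0.12978746 0.068     ]
 [0.52959369 0.13638618 0.068     ]] [0.54876124 0.13308682 0.068     ] 0.038898893682913625
walls [[0.56702433 0.1130374  0.091     ]
 [0.53077613 0.12048202 0.091     ]] [0.54890023 0.11675971 0.091     ]
-100 [0.55710241 0.13183582]
-101 [0.55452829 0.13231291]
-102 [0.55196288 0.13283484]
-103 [0.54940698 0.13340147]
```

```bash
cat >> h.py <<'E'
def plan(tgt,yaw,dmax=.045,amax=.145,nmin=1,start=None):
    """rows taking the tool (pointing down) to tgt with tool y at world angle yaw (deg); turn unwrapped via yaw given"""
    s=sense(); M=R.from_rotvec(s['ee_rot']).as_matrix(); p=np.array(s['eef_pos'])
    y0=np.degrees(np.arctan2(M[1,1],M[0,1])); d=(yaw-y0+180)%360-180
    turn=-np.radians(d); D=np.array(tgt)-p
    print("at",p.round(4),"yaw",y0.round(2),"tilt",M[:,2].round(4),"F",np.array(s['force']).round(1),"gap",round(s['finger_gap'],4),"q",np.array(s['joint_pos']).round(2),"t",round(s['clock'],2))
    n=max(nmin,int(np.ceil(np.linalg.norm(D)/dmax)),int(np.ceil(abs(turn)/amax)))
    a=np.radians(y0); cur=p.copy(); tdone=0
    rows=[]
    for i in range(n):
        want=p+D*(i+1)/n-cur
        X=np.array([-np.sin(a),np.cos(a),0])*-1; Y=np.array([np.cos(a),np.sin(a),0]); Z=np.array([0,0,-1])
        v=np.round([X@want,Y@want,Z@want],4); t=round(turn*(i+1)/n-tdone,3)
        rows.append([*map(float,v),float(t)]); cur=cur+v[0]*X+v[1]*Y+v[2]*Z; tdone+=t; a-=t
    for i in range(0,n,5): print(rows[i:i+5])
E
python3 - <<'E'
from h import *
M=R.from_rotvec(sense()['ee_rot']).as_matrix();print(M.round(3))
plan((.494,-.050,.2),81.4)
E
```

```text
[[ 0.903  0.429 -0.001]
 [ 0.429 -0.903  0.001]
 [ 0.    -0.001 -1.   ]]
at [ 0.2253 -0.4739  0.2307] yaw -64.57 tilt [-5.0e-04  1.2e-03 -1.0e+00] F [-0.1  0.9  0.6] gap 0.085 q [-1.13  0.13 -0.04  1.41  0.    1.57] t 0.15
[[-0.0236, -0.0149, 0.0017, -0.142], [-0.0254, -0.0113, 0.0017, -0.141], [-0.0268, -0.0077, 0.0017, -0.142], [-0.0277, -0.0038, 0.0017, -0.141], [-0.0278, 0.0001, 0.0017, -0.142]]
[[-0.0276, 0.0041, 0.0017, -0.141], [-0.0268, 0.0079, 0.0017, -0.142], [-0.0253, 0.0116, 0.0017, -0.141], [-0.0235, 0.015, 0.0017, -0.142], [-0.0211, 0.0182, 0.0017, -0.141]]
[[-0.0184, 0.021, 0.0017, -0.142], [-0.0151, 0.0234, 0.0017, -0.141], [-0.0118, 0.0253, 0.0017, -0.142], [-0.008, 0.0267, 0.0017, -0.142], [-0.0042, 0.0276, 0.0018, -0.141]]
[[-0.0003, 0.0278, 0.0017, -0.142], [0.0037, 0.0277, 0.0017, -0.141], [0.0075, 0.0268, 0.0017, -0.142]]
```

```bash
sed -i 's/,0\])\*-1; Y=/,0]); Y=/' h.py; sed -i 's/v=np.round(\[X@want,Y@want,Z@want\],4); t=round(turn\*(i+1)\/n-tdone,3)/v=np.round([X@want,Y@want,Z@want],3); t=round(turn*(i+1)\/n-tdone,2)/' h.py
python3 - <<'E'
from h import *
plan((.494,-.050,.2),81.4)
E
```

```text
at [ 0.2253 -0.4739  0.2307] yaw -64.57 tilt [-5.0e-04  1.2e-03 -1.0e+00] F [-0.1  0.9  0.6] gap 0.085 q [-1.13  0.13 -0.04  1.41  0.    1.57] t 0.15
[[0.024, -0.015, 0.002, -0.14], [0.025, -0.011, 0.001, -0.14], [0.027, -0.008, 0.002, -0.14], [0.027, -0.004, 0.002, -0.15], [0.028, 0.0, 0.002, -0.14]]
[[0.028, 0.004, 0.001, -0.14], [0.027, 0.008, 0.002, -0.14], [0.025, 0.012, 0.002, -0.14], [0.023, 0.015, 0.001, -0.14], [0.022, 0.018, 0.002, -0.15]]
[[0.018, 0.021, 0.002, -0.14], [0.015, 0.023, 0.001, -0.14], [0.012, 0.026, 0.002, -0.14], [0.008, 0.026, 0.002, -0.14], [0.004, 0.028, 0.002, -0.14]]
[[0.0, 0.028, 0.001, -0.14], [-0.003, 0.027, 0.002, -0.15], [-0.008, 0.027, 0.002, -0.14]]
```

Call:
play_rows([
  [[0.024,-0.015,0.002,-0.14],[0.025,-0.011,0.001,-0.14],[0.027,-0.008,0.002,-0.14],[0.027,-0.004,0.002,-0.15],[0.028,0,0.002,-0.14]],
], hand=0)

```text
clock: 0.65
eef_pos: [0.3, -0.3555, 0.2219]
ee_rot: [-2.628, -1.721, 0.0]
force: [0.6, 1.1, 0.4]
finger_gap: 0.0858
```

Call:
play_rows([
  [[0.028,0.004,0.001,-0.14],[0.027,0.008,0.002,-0.14],[0.025,0.012,0.002,-0.14],[0.023,0.015,0.001,-0.14],[0.022,0.018,0.002,-0.15]],
])

```text
clock: 1.15
eef_pos: [0.3751, -0.2373, 0.2141]
ee_rot: [-1.866, -2.527, 0.0]
force: [0.3, -0.1, -0.6]
finger_gap: 0.0856
```

Call:
play_rows([
  [[0.018,0.021,0.002,-0.14],[0.015,0.023,0.001,-0.14],[0.012,0.026,0.002,-0.14],[0.008,0.026,0.002,-0.14],[0.004,0.028,0.002,-0.14]],
])

```text
clock: 1.65
eef_pos: [0.4496, -0.1197, 0.205]
ee_rot: [-0.886, -3.014, 0.0]
force: [0.1, -0.6, -0.6]
finger_gap: 0.0858
```

Call:
play_rows([
  [[0,0.028,0.001,-0.14],[-0.003,0.027,0.002,-0.15],[-0.008,0.027,0.002,-0.14],[0,0,0,0],[0,0,0,0]],
])

```text
clock: 2.15
eef_pos: [0.4939, -0.0501, 0.1999]
ee_rot: [-0.232, -3.132, 0.0]
force: [0.0, -0.4, 0.1]
finger_gap: 0.0855
```

```bash
python3 - <<'E'
from h import *
c=calibration("wrist"); im=get_image("wrist"); cv2.imwrite("pics/w1.png",im); C=cam("wrist",c=c)
P=[(.494+dx*np.cos(-.15)-dy*np.sin(-.15),-.05+dx*np.sin(-.15)+dy*np.cos(-.15),.045) for dx in(-.08,.08) for dy in(-.032,.032)]
print(proj(C,P).round())
plan((.494,-.050,.012),81.4)
E
```

```text
[[221.  94.]
 [289.  94.]
 [225. 247.]
 [283. 248.]]
at [ 0.4938 -0.0506  0.2001] yaw 81.47 tilt [-8.e-04 -2.e-04 -1.e+00] F [-0.1  0.3  0.4] gap 0.0853 q [-0.1   0.07 -0.17  1.33 -0.    0.05] t 2.2
[[-0.0, 0.0, 0.038, 0.0], [-0.0, 0.0, 0.037, 0.0], [-0.0, 0.0, 0.038, 0.0], [-0.0, 0.001, 0.037, 0.0], [-0.0, -0.0, 0.038, 0.0]]
```

View pics/w1.png

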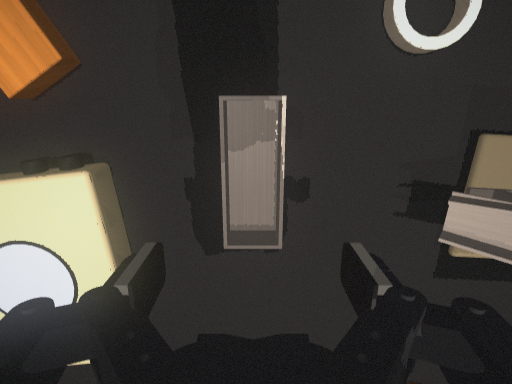

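The wrist view shows the tray rim from (219,96) to (286,248). My prediction was (221,94) to (289,248), so they agree within about 2 mm. Descending and gripping.

Call:
play_rows([
  [[0,0.001,0.038,0],[0,0,0.038,0],[0,0,0.038,0],[0,0,0.037,0],[0,0,0.037,0]],
])

```text
clock: 2.7
eef_pos: [0.4937, -0.0506, 0.0113]
ee_rot: [0.236, 3.132, -0.0]
force: [0.0, -0.7, -0.8]
finger_gap: 0.0852
```

Call:
play_rows([
  [[0,0,0,0],[0,0,0,0],[0,0,0,0],[0,0,0,0],[0,0,0,0]],
], hand=255)

```text
clock: 3.2
eef_pos: [0.4953, -0.0497, 0.0137]
ee_rot: [0.232, 3.131, -0.0]
force: [-0.8, -0.5, -1.9]
finger_gap: 0.0632
```

Call:
play_rows([
  [[0,0,0,0],[0,0,0,0],[0,0,-0.01,0],[0,0,-0.02,0],[0,0,-0.02,0]],
])

```text
clock: 3.7
eef_pos: [0.494, -0.0494, 0.0632]
ee_rot: [-0.232, -3.132, -0.0]
force: [0.5, 0.6, -2.7]
finger_gap: 0.0632
```

```bash
python3 - <<'E'
from h import *
u=np.array([np.cos(np.radians(-101.7)),np.sin(np.radians(-101.7))]); F=np.array([.581,.278])
q=F+.265*u; print("pre",q,"final",F+.21*u)
plan((*q,.065),168.3)
C=cam("top");im=cv2.imread("pics/top0.png")
cv2.imwrite("pics/w2.png",get_image("wrist"))
E
```

```text
pre [0.52726137 0.01850596] final [0.53841467 0.07236321]
at [ 0.494  -0.0494  0.0632] yaw 81.53 tilt [-7.e-04  1.e-04 -1.e+00] F [ 0.5  0.6 -2.7] gap 0.0632 q [-0.1   0.13 -0.41  1.03  0.    0.05] t 3.7
[[-0.002, 0.007, -0.0, -0.14], [-0.003, 0.006, -0.0, -0.14], [-0.004, 0.005, -0.0, -0.13], [-0.004, 0.006, -0.001, -0.14], [-0.006, 0.004, 0.0, -0.14]]
[[-0.005, 0.004, 0.0, -0.14], [-0.007, 0.003, -0.0, -0.13], [-0.006, 0.002, -0.0, -0.14], [-0.007, 0.001, -0.0, -0.14], [-0.007, 0.0, -0.001, -0.14]]
[[-0.007, -0.001, 0.0, -0.13]]
```

View pics/w2.png

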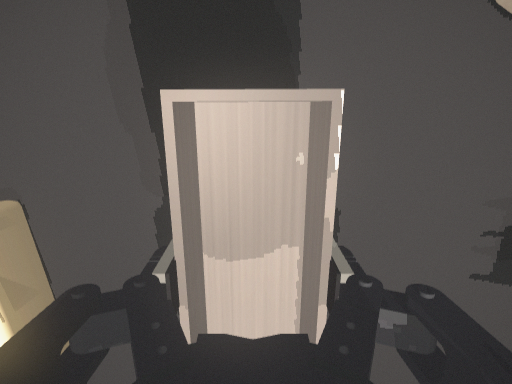

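The tray is held square with a gap of 63 mm. Turning it and moving to the point just outside the chute.

Call:
play_rows([
  [[-0.002,0.007,0,-0.14],[-0.003,0.006,0,-0.14],[-0.004,0.005,0,-0.13],[-0.004,0.006,0,-0.14],[-0.006,0.004,0,-0.14]],
])

```text
clock: 4.25
eef_pos: [0.5099, -0.0182, 0.0623]
ee_rot: [0.85, -3.024, -0.0]
force: [-0.1, 0.3, -2.6]
finger_gap: 0.0632
```

Call:
play_rows([
  [[-0.005,0.004,0,-0.14],[-0.007,0.003,0,-0.13],[-0.006,0.002,0,-0.14],[-0.007,0.001,0,-0.14],[-0.007,0,0,-0.14]],
])

```text
clock: 4.75
eef_pos: [0.5249, 0.0127, 0.0623]
ee_rot: [-1.823, 2.559, 0.0]
force: [0.3, -0.2, -1.8]
finger_gap: 0.0629
```

Call:
play_rows([
  [[-0.007,-0.001,0,-0.13],[0,0,0.02,0],[0,0,0.025,0],[0,0,0,0],[0,0,0,0]],
])

```text
clock: 5.25
eef_pos: [0.5277, 0.0187, 0.0173]
ee_rot: [1.977, -2.44, -0.001]
force: [-0.4, -0.1, -1.6]
finger_gap: 0.0629
```

```bash
python3 - <<'E'
from h import *
im=get_image("top"); cv2.imwrite("pics/t3.png",cv2.resize(im[130:270,120:330],None,fx=3.8,fy=3.8,interpolation=2))
cv2.imwrite("pics/w3.png",get_image("wrist"))
plan((.5384,.0724,.018),168.3,dmax=.02)
E
```

```text
at [0.5289 0.0187 0.0185] yaw 168.05 tilt [ 0.0016  0.     -1.    ] F [ 0.2  0.7 -2. ] gap 0.0633 q [ 0.04  0.22 -0.41  0.94 -0.   -1.33] t 5.35
[[-0.018, 0.001, 0.0, -0.0], [-0.018, 0.0, 0.0, -0.0], [-0.019, 0.001, 0.001, -0.0]]
```

View pics/t3.png

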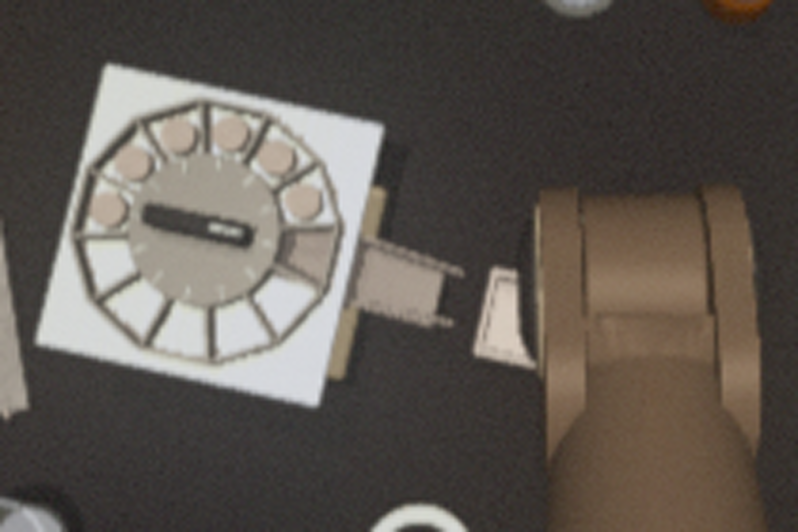

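View pics/w3.png

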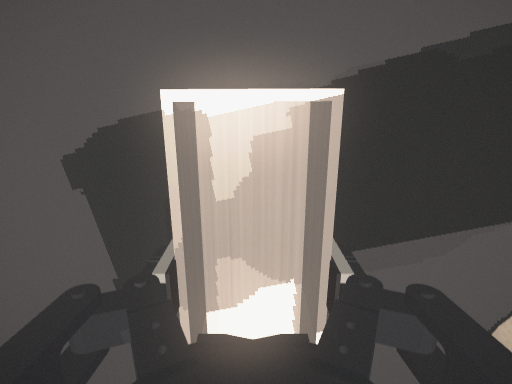

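Tray end in the crop at (486,311), on the chute axis (about y=308 there), so it's aligned within 2 mm. Sliding it in under the lip.

Call:
play_rows([
  [[-0.018,0.001,0,0],[-0.018,0,0,0],[-0.019,0.001,0,0],[0,0,0,0],[0,0,0,0]],
])

```text
clock: 5.85
eef_pos: [0.5381, 0.073, 0.0183]
ee_rot: [-1.978, 2.439, -0.002]
force: [0.0, -0.0, -2.1]
finger_gap: 0.063
```

Call:
play_rows([
  [[0,0,0.004,0],[0,0,0,0],[0,0,0,0]],
])

```text
clock: 6.15
eef_pos: [0.5373, 0.0723, 0.0132]
ee_rot: [1.977, -2.441, -0.0]
force: [0.1, 0.4, -2.4]
finger_gap: 0.063
```

Call:
play_rows([
  [[0,0,0,0],[0,0,0,0],[0,0,0,0],[0,0,0,0],[0,0,0,0]],
], hand=0)

```text
clock: 6.65
eef_pos: [0.5376, 0.0729, 0.0134]
ee_rot: [-1.978, 2.44, -0.0]
force: [0.3, -0.1, 0.2]
finger_gap: 0.0852
```

Call:
play_rows([
  [[0.005,0,-0.04,0],[0.005,0,-0.045,0],[0,0,-0.045,0],[0,0,-0.045,0],[0,0,-0.045,0]],
])

```text
clock: 7.15
eef_pos: [0.5351, 0.0631, 0.2353]
ee_rot: [-1.978, 2.44, -0.0]
force: [0.5, -0.5, -0.5]
finger_gap: 0.0854
```

```bash
python3 - <<'E'
from h import *
im=get_image("wrist"); cv2.imwrite("pics/w4.png",im)
im=get_image("scene"); cv2.imwrite("pics/s4.png",cv2.resize(im[100:300,150:410],None,fx=3,fy=3,interpolation=2))
plan((.581,.278,.29),168.3,)
E
```

```text
at [0.5379 0.0634 0.2403] yaw 168.05 tilt [ 0.0105  0.0012 -0.9999] F [-0.  -0.7 -0.2] gap 0.0855 q [ 0.12  0.15  0.01  1.42  0.   -1.24] t 7.25
[[-0.044, 0.0, -0.01, -0.0], [-0.044, 0.001, -0.01, -0.0], [-0.043, 0.0, -0.01, -0.0], [-0.044, 0.001, -0.01, -0.0], [-0.044, 0.0, -0.01, -0.0]]
```

View pics/w4.png

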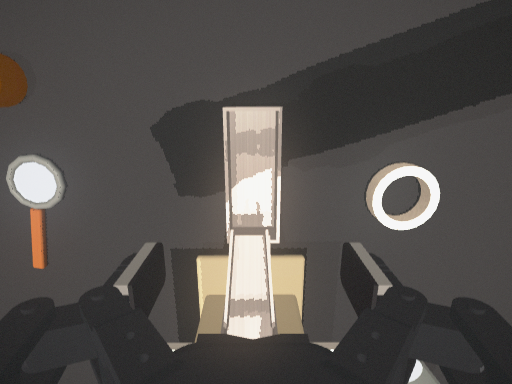

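View pics/s4.png

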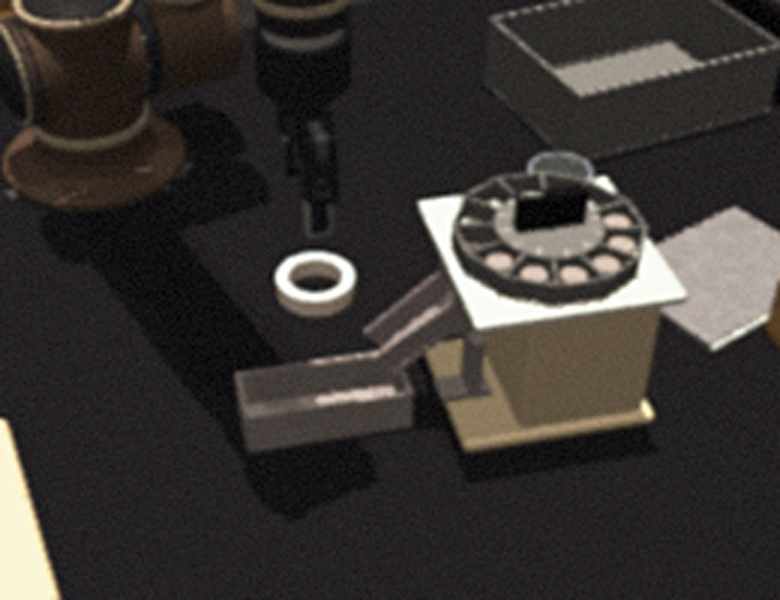

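The wrist view shows the tray at columns 224–281 under the chute at 229–271, so it is centred, with its near end under the lip. On to the dial.

Call:
play_rows([
  [[0,0,-0.025,0],[0,0,-0.025,0],[-0.044,0,0,0],[-0.044,0.001,0,0],[-0.044,0,0,0]],
])

```text
clock: 7.75
eef_pos: [0.562, 0.1936, 0.2832]
ee_rot: [-1.977, 2.442, -0.0]
force: [0.6, -0.5, -0.2]
finger_gap: 0.0854
```

Call:
play_rows([
  [[-0.044,0.001,0,0],[-0.043,0,0,0],[0,0,0,0],[0,0,0,0]],
])

```text
clock: 8.15
eef_pos: [0.5786, 0.2787, 0.2819]
ee_rot: [1.979, -2.437, -0.0]
force: [-0.4, 0.6, -0.0]
finger_gap: 0.085
```

```bash
python3 - <<'E'
from h import *
c=calibration("wrist"); im=get_image("wrist"); cv2.imwrite("pics/w5.png",im); C=cam("wrist",c=c)
a=np.radians(-101.7); ux,uy=np.cos(a),np.sin(a)
print(proj(C,[(.581+s*ux*.033-t*uy*.007,.278+s*uy*.033+t*ux*.007,.2355) for s in(-1,1) for t in (-1,1)]).round())
plan((.581,.278,.206),168.3)
E
```

```text
[[259. 260.]
 [239. 260.]
 [259. 169.]
 [237. 169.]]
at [0.5786 0.2777 0.2826] yaw 168.08 tilt [-1.1e-03 -9.0e-04 -1.0e+00] F [-0.2 -0.7 -0.2] gap 0.0858 q [ 0.45  0.37  0.39  1.59 -0.   -0.92] t 8.2
[[-0.0, -0.001, 0.038, -0.0], [-0.001, -0.001, 0.039, -0.0]]
```

View pics/w5.png

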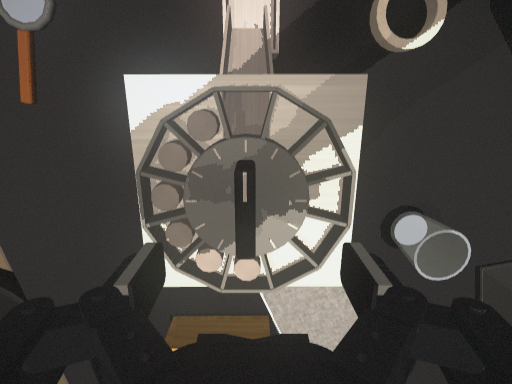

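```bash
python3 - <<'E'
from h import *
C=cam("wrist"); im=cv2.imread("pics/w5.png"); g=cv2.cvtColor(im,cv2.COLOR_BGR2GRAY)
cv2.imwrite("pics/c5.png",cv2.resize(im[120:300,170:330],None,fx=3.3,fy=3.3,interpolation=0))
print(ray(C,[(246,200)],.1995), ray(C,[(245.5,159),(245.5,258)],.2355), ray(C,[(124,74),(367,74)],.175))
E
```

```text
[[0.58352164 0.27679319 0.1995    ]] [[0.57473373 0.23836752 0.2355    ]
 [0.58978927 0.30734263 0.2355    ]] [[0.65666929 0.1640682  0.175     ]
 [0.47157115 0.20317794 0.175     ]]
```

View pics/c5.png

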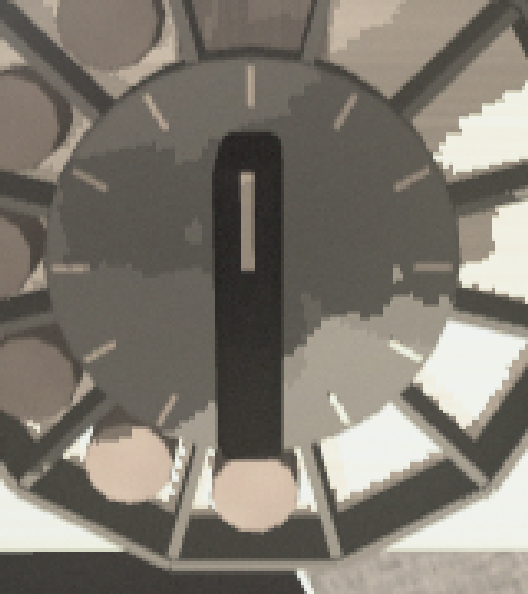

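In the wrist crop the bar is vertical, so the tool is aligned with it. The hub ticks put the axis at about (0.583, 0.277), within 3 mm of the top-view value. Descending.

Call:
play_rows([
  [[0,-0.004,0.03,0],[0,0,0.026,0],[0,0,0.02,0],[0,0,0,0],[0,0,0,0]],
])

```text
clock: 8.7
eef_pos: [0.5826, 0.2757, 0.2081]
ee_rot: [-1.976, 2.442, -0.0]
force: [-1.0, -0.3, -0.1]
finger_gap: 0.0853
```

Call:
play_rows([
  [[0,0,0,0],[0,0,0,0],[0,0,0,0],[0,0,0,0],[0,0,0,0]],
], hand=255)

```text
clock: 9.2
eef_pos: [0.5835, 0.277, 0.2078]
ee_rot: [-1.977, 2.44, -0.002]
force: [2.3, -1.1, 7.6]
finger_gap: 0.013
```

Call:
play_rows([
  [[0,0,0,0],[0,0,0,0],[0,0,0,0],[0,0,0,0]],
])

```text
clock: 9.6
eef_pos: [0.5835, 0.2769, 0.2078]
ee_rot: [-1.977, 2.44, -0.002]
force: [6.3, -1.6, 2.6]
finger_gap: 0.013
```

```bash
python3 - <<'E'
from h import *
plan((.582,.278,.206),168.3); print(sense()['wrist_torque'])
cv2.imwrite("pics/w6.png",get_image("wrist"))
E
```

```text
at [0.5835 0.2769 0.2078] yaw 168.03 tilt [ 1.7e-03  2.0e-04 -1.0e+00] F [ 6.3 -1.6  2.6] gap 0.013 q [ 0.44  0.36  0.21  1.42 -0.   -0.92] t 9.6
[[-0.001, 0.002, 0.002, -0.0]]
[-0.2066119  -0.79982803  0.05285098]
```

View pics/w6.png

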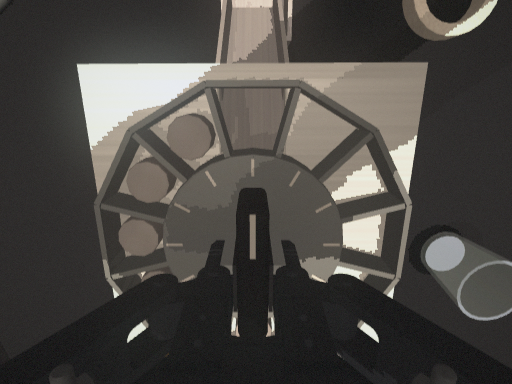

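The bar is gripped between the pads with a gap of 13 mm. First click.

Call:
play_rows([
  [[0,0,0,0.131],[0,0,0,0.131],[0,0,0,0.131],[0,0,0,0.131],[0,0,0,0]],
])

```text
clock: 10.15
eef_pos: [0.5826, 0.2774, 0.2077]
ee_rot: [-1.278, 2.869, 0.001]
force: [0.3, 0.1, 4.3]
finger_gap: 0.0128
```

Call:
play_rows([
  [[0,0,0,0],[0,0,0,0],[0,0,0,0],[0,0,0,0],[0,0,0,0]],
])

```text
clock: 10.65
eef_pos: [0.5826, 0.2774, 0.2077]
ee_rot: [-1.282, 2.868, 0.001]
force: [1.5, 1.8, 5.3]
finger_gap: 0.0128
```

```bash
python3 - <<'E'
from h import *
plan((.582,.278,.206),138.3); print(sense()['wrist_torque'])
cv2.imwrite("pics/w7.png",get_image("wrist"))
im=get_image("scene"); cv2.imwrite("pics/s7.png",cv2.resize(im[100:300,150:410],None,fx=3,fy=3,interpolation=2))
E
```

```text
at [0.5826 0.2774 0.2077] yaw 138.17 tilt [ 1.e-04  1.e-03 -1.e+00] F [1.5 1.8 5.3] gap 0.0128 q [ 0.44  0.36  0.21  1.42  0.   -0.4 ] t 10.65
[[-0.0, 0.001, 0.002, -0.0]]
[0.35335423 0.01128904 0.0442121 ]
```

View pics/w7.png

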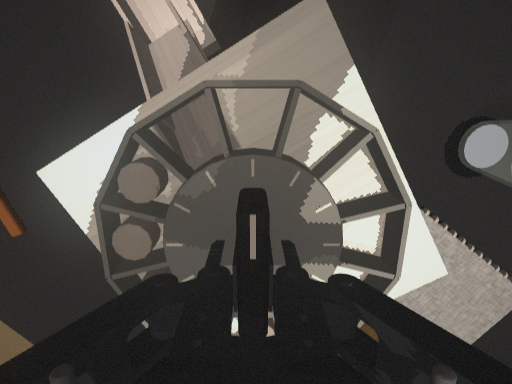

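View pics/s7.png

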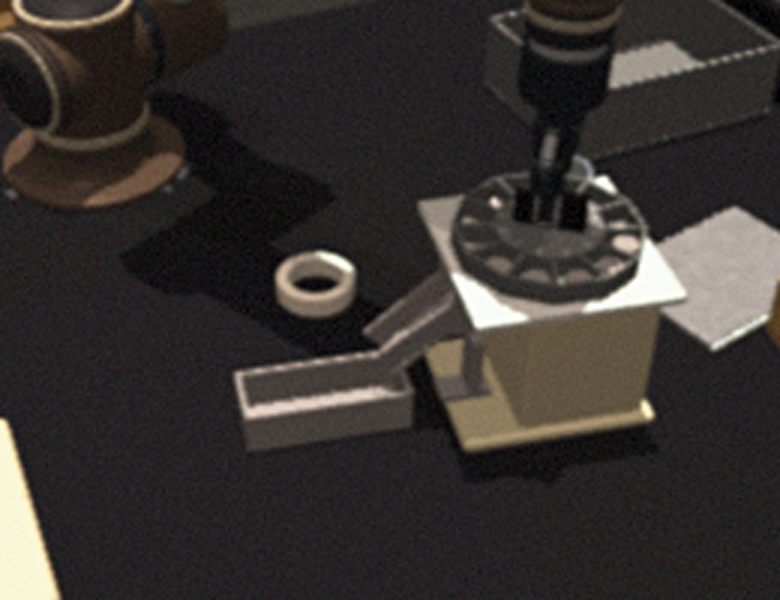

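The dial followed 30° (yaw 168.0→138.2) and the slot pocket is empty. The tray inside isn't visible here, so I'll check the top view.

```bash
python3 - <<'E'
from h import *
im=get_image("top"); cv2.imwrite("pics/t7.png",cv2.resize(im[130:270,120:330],None,fx=3.8,fy=3.8,interpolation=2))
E
```

```text
(no output)
```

View pics/t7.png

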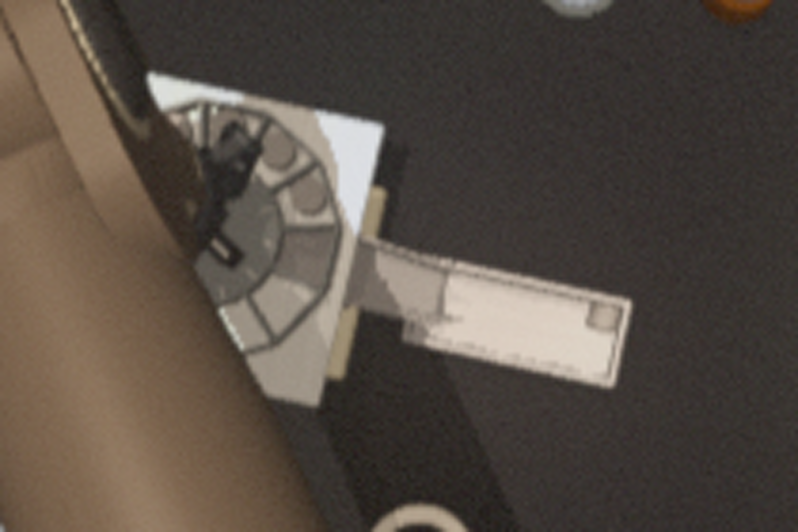

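Plug 1 lies in the tray's far corner at (603,315) in the crop. Second click.

Call:
play_rows([
  [[0,0,0,0.131],[0,0,0,0.131],[0,0,0,0.131],[0,0,0,0.13],[0,0,0,0]],
])

```text
clock: 11.3
eef_pos: [0.582, 0.2783, 0.2077]
ee_rot: [0.494, -3.102, -0.004]
force: [-1.3, 3.5, 5.9]
finger_gap: 0.0129
```

Call:
play_rows([
  [[0,0,0,0],[0,0,0,0],[0,0,0,0],[0,0,0,0],[0,0,0,0]],
])

```text
clock: 11.8
eef_pos: [0.582, 0.2783, 0.2077]
ee_rot: [0.498, -3.101, -0.004]
force: [-1.8, 5.0, 5.9]
finger_gap: 0.0131
```

```bash
python3 - <<'E'
from h import *
plan((.582,.278,.206),108.3); print(sense()['wrist_torque'])
im=get_image("top"); cv2.imwrite("pics/t8.png",cv2.resize(im[130:270,120:330],None,fx=3.8,fy=3.8,interpolation=2))
E
```

```text
at [0.582  0.2783 0.2077] yaw 108.25 tilt [-9.0e-04  2.6e-03 -1.0e+00] F [-1.8  5.   5.9] gap 0.0131 q [0.44 0.36 0.21 1.42 0.   0.13] t 11.8
[[0.0, -0.0, 0.002, -0.0]]
[ 0.83010471  0.23799006 -0.02563172]
```

View pics/t8.png

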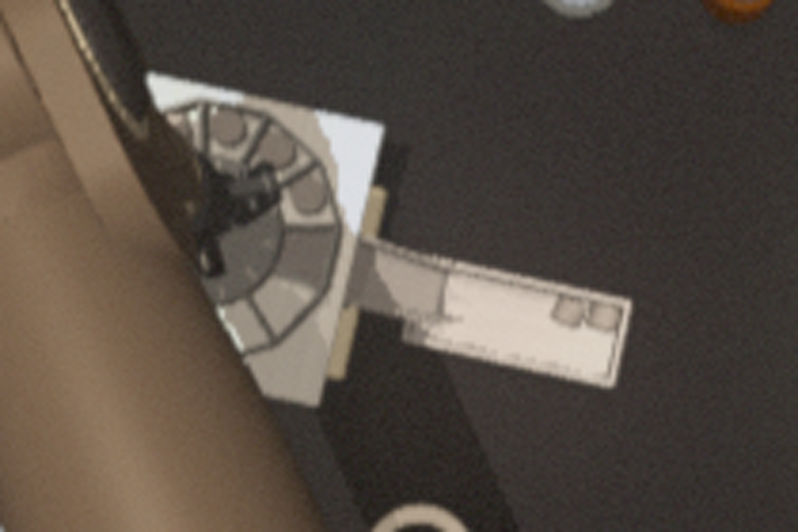

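Two plugs are in the tray at (568,310) and (603,315). Third click, then let go.

Call:
play_rows([
  [[0,0,0,0.131],[0,0,0,0.131],[0,0,0,0.131],[0,0,0,0.131],[0,0,0,0]],
])

```text
clock: 12.35
eef_pos: [0.5819, 0.2793, 0.2077]
ee_rot: [-0.325, -3.123, -0.007]
force: [-2.3, 7.5, 4.5]
finger_gap: 0.013
```

Call:
play_rows([
  [[0,0,0,0],[0,0,0,0],[0,0,0,0],[0,0,0,0],[0,0,0,0]],
])

```text
clock: 12.85
eef_pos: [0.5819, 0.2793, 0.2077]
ee_rot: [-0.321, -3.124, -0.007]
force: [-2.3, 8.1, 4.8]
finger_gap: 0.0136
```

```bash
python3 - <<'E'
from h import *
plan((.582,.278,.206),78.3); print(sense()['wrist_torque'])
im=get_image("top"); cv2.imwrite("pics/t9.png",cv2.resize(im[130:270,120:330],None,fx=3.8,fy=3.8,interpolation=2))
E
```

```text
at [0.5819 0.2793 0.2077] yaw 78.27 tilt [-0.001   0.0044 -1.    ] F [-2.3  8.1  4.8] gap 0.0136 q [0.45 0.36 0.21 1.42 0.   0.65] t 12.85
[[-0.0, -0.001, 0.002, -0.0]]
[ 1.4752729   0.2379537  -0.00200935]
```

View pics/t9.png

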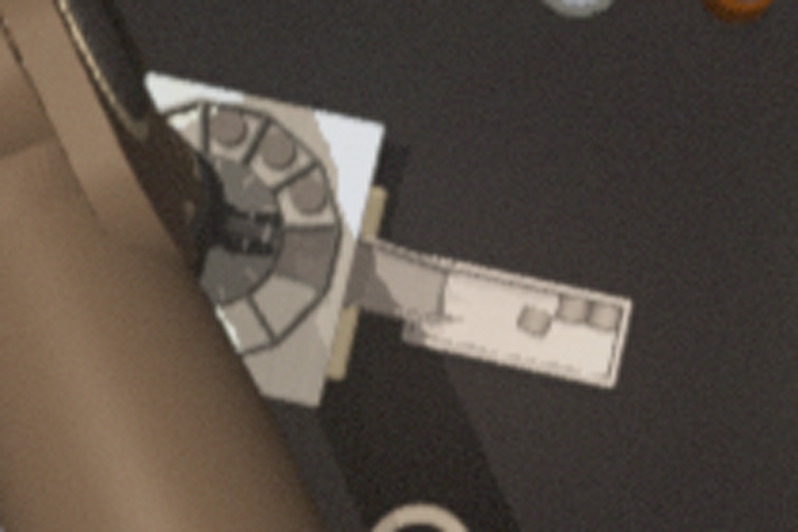

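Three plugs are in the tray at (533,320), (572,307) and (603,315), and three remain in the dial. Releasing and rising.

Call:
play_rows([
  [[0,0,0,0],[0,0,0,0],[0,0,0,0],[0,0,0,0],[0,0,0,0]],
], hand=0)

```text
clock: 13.4
eef_pos: [0.5827, 0.2767, 0.207]
ee_rot: [-0.327, -3.124, 0.001]
force: [0.6, -0.0, 0.6]
finger_gap: 0.0835
```

Call:
play_rows([
  [[0,0,-0.02,0],[0,0,-0.04,0],[0,0,-0.04,0],[0,0,0,0],[0,0,0,0]],
])

```text
clock: 13.9
eef_pos: [0.5833, 0.2771, 0.3084]
ee_rot: [0.327, 3.122, 0.002]
force: [0.3, 0.2, -1.7]
finger_gap: 0.0857
```

```bash
python3 - <<'E'
from h import *
plan((.5355,.060,.25),168.1)
cv2.imwrite("pics/w9.png",get_image("wrist"))
E
```

```text
at [0.5833 0.2771 0.3084] yaw 78.03 tilt [ 0.0022  0.001  -1.    ] F [ 0.3  0.2 -1.7] gap 0.0857 q [ 0.44  0.39  0.47  1.65 -0.    0.65] t 13.9
[[0.0, -0.02, 0.005, -0.14], [0.003, -0.02, 0.006, -0.15], [0.006, -0.019, 0.005, -0.14], [0.009, -0.019, 0.005, -0.14], [0.011, -0.017, 0.006, -0.14]]
[[0.013, -0.015, 0.005, -0.15], [0.015, -0.013, 0.005, -0.14], [0.018, -0.011, 0.005, -0.14], [0.018, -0.008, 0.006, -0.15], [0.019, -0.006, 0.005, -0.14]]
[[0.02, -0.002, 0.005, -0.14]]
```

View pics/w9.png

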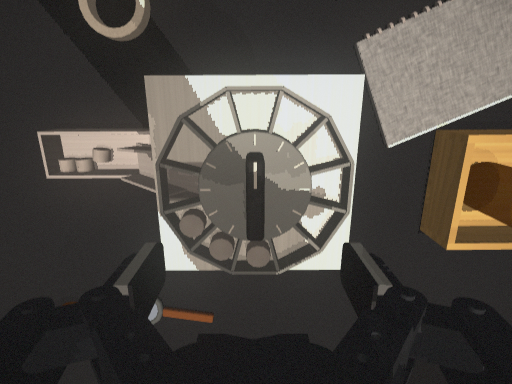

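The bar (255,155–240) is square to the deck, so the dial is at 90°. Three plugs stay in the dial and three are in the tray. Moving to the tray.

Call:
play_rows([
  [[0,-0.02,0.005,-0.14],[0.003,-0.02,0.006,-0.15],[0.006,-0.019,0.005,-0.14],[0.009,-0.019,0.005,-0.14],[0.011,-0.017,0.006,-0.14]],
])

```text
clock: 14.45
eef_pos: [0.5599, 0.1769, 0.2782]
ee_rot: [0.787, -3.038, 0.0]
force: [0.2, -0.1, -0.4]
finger_gap: 0.0852
```

Call:
play_rows([
  [[0.013,-0.015,0.005,-0.15],[0.015,-0.013,0.005,-0.14],[0.018,-0.011,0.005,-0.14],[0.018,-0.008,0.006,-0.15],[0.019,-0.006,0.005,-0.14]],
])

```text
clock: 14.95
eef_pos: [0.5386, 0.0788, 0.2521]
ee_rot: [1.807, -2.566, -0.002]
force: [0.0, 0.2, -0.3]
finger_gap: 0.0851
```

Call:
play_rows([
  [[0.02,-0.002,0.005,-0.14],[0,0,0,0],[0,0,0,0]],
])

```text
clock: 15.25
eef_pos: [0.5343, 0.0601, 0.2481]
ee_rot: [1.972, -2.444, -0.002]
force: [0.5, -0.3, -0.2]
finger_gap: 0.0852
```

```bash
python3 - <<'E'
from h import *
c=calibration("wrist"); cv2.imwrite("pics/w10.png",get_image("wrist"))
plan((.5365,.0685,.0135),168.1)
C=cam("wrist",c=c); a=np.radians(-101.9); u=np.array([np.cos(a),np.sin(a)]); v=np.array([-u[1],u[0]])
print(proj(C,[(*(np.array([.5376,.0727])+s*.08*u+t*.032*v),.045) for s in(-1,1) for t in(-1,1)]).round())
E
```

```text
at [0.5346 0.0605 0.2485] yaw 167.87 tilt [-1.4e-03  2.0e-04 -1.0e+00] F [0.8 0.3 0.6] gap 0.0852 q [ 0.11  0.15  0.03  1.45  0.   -1.25] t 15.3
[[-0.001, -0.0, 0.039, -0.0], [-0.002, -0.0, 0.039, -0.0], [-0.001, -0.0, 0.039, -0.0], [-0.001, -0.0, 0.04, -0.0], [-0.002, -0.0, 0.039, -0.0]]
[[-0.001, -0.0, 0.039, -0.0]]
[[277. 240.]
 [227. 240.]
 [280. 108.]
 [222. 109.]]
```

View pics/w10.png

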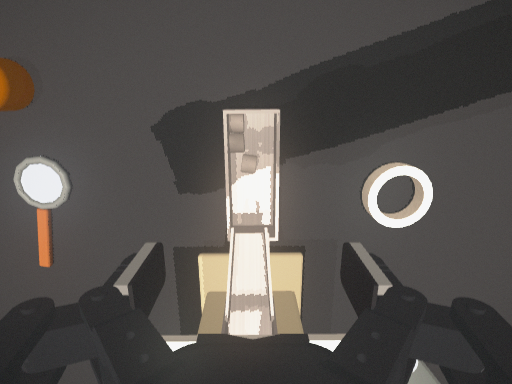

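The wrist view shows the tray unmoved at (223–280, 110–241) with three plugs in it. Descending and gripping.

Call:
play_rows([
  [[-0.002,0,0.04,0],[-0.002,0,0.04,0],[-0.002,0,0.04,0],[-0.002,0,0.04,0],[0,0,0.035,0]],
])

```text
clock: 15.8
eef_pos: [0.536, 0.0692, 0.0521]
ee_rot: [1.976, -2.441, -0.001]
force: [-0.1, -0.3, 0.1]
finger_gap: 0.0855
```

Call:
play_rows([
  [[0,0,0.025,0],[0,0,0.014,0],[0,0,0,0],[0,0,0,0]],
])

```text
clock: 16.2
eef_pos: [0.5367, 0.0688, 0.0154]
ee_rot: [1.977, -2.441, -0.0]
force: [0.3, 0.5, 0.8]
finger_gap: 0.0854
```

Call:
play_rows([
  [[0,0,0,0],[0,0,0,0],[0,0,0,0],[0,0,0,0],[0,0,0,0]],
], hand=255)

```text
clock: 16.7
eef_pos: [0.5376, 0.0685, 0.0169]
ee_rot: [-1.975, 2.44, -0.002]
force: [-1.4, 1.2, 5.9]
finger_gap: 0.0628
```

Call:
play_rows([
  [[0,0,0,0],[0,0,0,0],[0,0,-0.005,0],[0,0,0,0]],
])

```text
clock: 17.1
eef_pos: [0.5367, 0.0681, 0.0209]
ee_rot: [-1.976, 2.441, -0.001]
force: [-0.2, -0.0, -2.7]
finger_gap: 0.0632
```

```bash
python3 - <<'E'
from h import *
a=np.radians(-101.9); u=np.array([np.cos(a),np.sin(a)])
p=sense()['eef_pos']
plan((*(p[:2]+.08*u),p[2]),168.1,dmax=.016)
E
```

```text
at [0.5367 0.0681 0.0209] yaw 167.98 tilt [ 6.e-04 -1.e-04 -1.e+00] F [-0.2 -0.  -2.7] gap 0.0632 q [ 0.13  0.24 -0.37  0.96 -0.   -1.23] t 17.1
[[0.016, -0.0, 0.0, -0.0], [0.016, -0.0, 0.0, -0.0], [0.016, -0.0, 0.0, -0.0], [0.016, -0.0, 0.0, -0.0], [0.016, -0.0, 0.0, -0.0]]
```

Call:
play_rows([
  [[0.01,0,0,0],[0.016,0,0,0],[0.02,0,0,0],[0.02,0,0,0],[0.016,0,0,0]],
])

```text
clock: 17.6
eef_pos: [0.5183, -0.0142, 0.0199]
ee_rot: [1.975, -2.442, -0.0]
force: [0.4, -0.6, -2.7]
finger_gap: 0.063
```

Call:
play_rows([
  [[0.005,0,-0.01,0],[0,0,-0.02,0],[0,0,-0.025,0],[0,0,-0.025,0],[0,0,-0.025,0]],
])

```text
clock: 18.1
eef_pos: [0.5181, -0.0174, 0.1269]
ee_rot: [-1.976, 2.442, 0.0]
force: [-0.2, -0.6, -3.1]
finger_gap: 0.063
```

```bash
python3 - <<'E'
from h import *
im=get_image("wrist"); cv2.imwrite("pics/w11.png",im)
# target: tray centre at glass; base x dir est -2 deg. tray centre = TCP + 4.4mm along +? 
plan((.574,-.320,.150),178,dmax=.03)
E
```

```text
at [ 0.5202 -0.0174  0.1312] yaw 167.97 tilt [ 6.2e-03 -1.0e-04 -1.0e+00] F [ 1.8 -0.9  1.1] gap 0.0627 q [-0.03  0.13 -0.25  1.18  0.   -1.39] t 18.15
[[0.026, -0.011, -0.002, -0.02], [0.026, -0.01, -0.001, -0.01], [0.026, -0.009, -0.002, -0.02], [0.027, -0.009, -0.002, -0.01], [0.026, -0.009, -0.002, -0.02]]
[[0.027, -0.009, -0.001, -0.02], [0.026, -0.008, -0.002, -0.01], [0.027, -0.007, -0.002, -0.02], [0.027, -0.007, -0.001, -0.01], [0.028, -0.007, -0.002, -0.02]]
[[0.027, -0.006, -0.002, -0.02]]
```

View pics/w11.png

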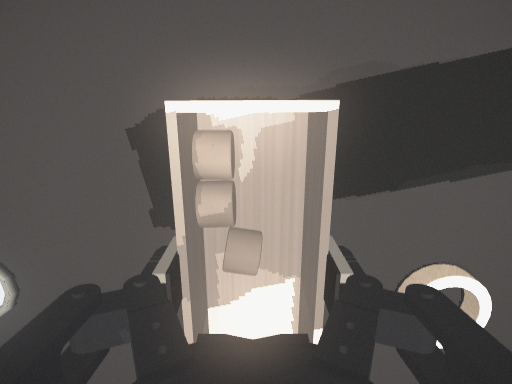

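Three plugs are lying in the held tray. Carrying it level to the microscope.

Call:
play_rows([
  [[0.015,-0.006,-0.002,-0.02],[0.026,-0.011,-0.002,-0.02],[0.026,-0.009,-0.002,-0.02],[0.027,-0.009,-0.002,-0.01],[0.027,-0.009,-0.002,-0.02]],
])

```text
clock: 18.65
eef_pos: [0.5414, -0.1449, 0.1353]
ee_rot: [2.085, -2.349, -0.0]
force: [0.9, 0.6, -3.1]
finger_gap: 0.0628
```

Call:
play_rows([
  [[0.027,-0.009,-0.002,-0.02],[0.027,-0.008,-0.002,-0.01],[0.027,-0.007,-0.002,-0.02],[0.027,-0.007,-0.001,-0.01],[0.027,-0.007,-0.002,-0.02]],
])

```text
clock: 19.15
eef_pos: [0.5673, -0.2828, 0.144]
ee_rot: [2.177, -2.264, -0.001]
force: [1.6, 0.3, -2.4]
finger_gap: 0.063
```

Call:
play_rows([
  [[0.025,-0.005,0,-0.01],[0.012,-0.003,0,0],[0,0,0,0],[0,0,0,0]],
])

```text
clock: 19.55
eef_pos: [0.5739, -0.3182, 0.1439]
ee_rot: [-2.188, 2.254, 0.002]
force: [-0.6, 0.3, -2.2]
finger_gap: 0.063
```

```bash
python3 - <<'E'
from h import *
im=get_image("wrist"); cv2.imwrite("pics/w12.png",im)
im=get_image("top"); cv2.imwrite("pics/t12.png",cv2.resize(im[130:270,320:500],None,fx=4,fy=4,interpolation=2))
im=get_image("scene"); cv2.imwrite("pics/s12.png",im)
plan((.576,-.3205,.068),178,dmax=.03)
E
```

```text
at [ 0.5742 -0.3176  0.1444] yaw 178.37 tilt [-2.e-04  4.e-04 -1.e+00] F [ 0.2  0.5 -2.5] gap 0.063 q [-0.51  0.39  0.11  1.29  0.   -2.05] t 19.7
[[0.001, -0.001, 0.025, 0.0], [0.001, -0.0, 0.026, 0.0], [0.001, -0.001, 0.025, 0.01]]
```

View pics/t12.png

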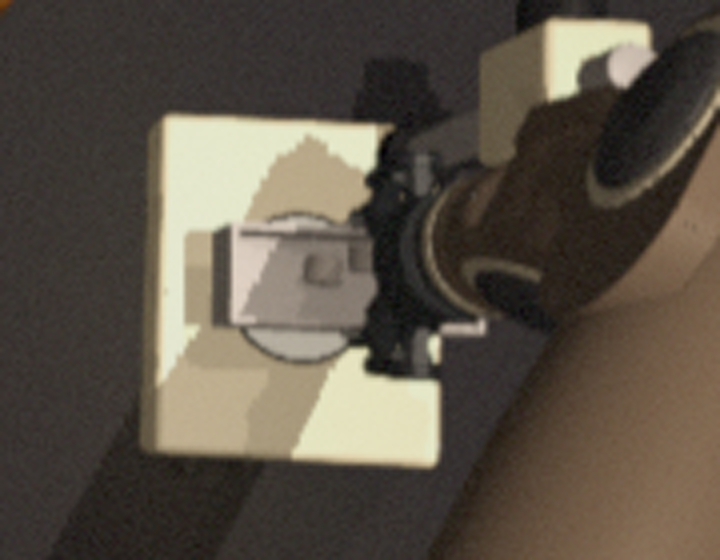

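View pics/w12.png

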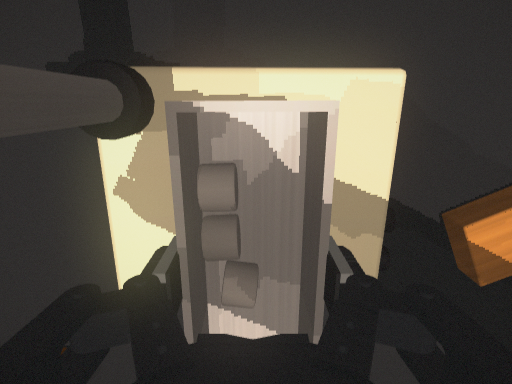

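View pics/s12.png

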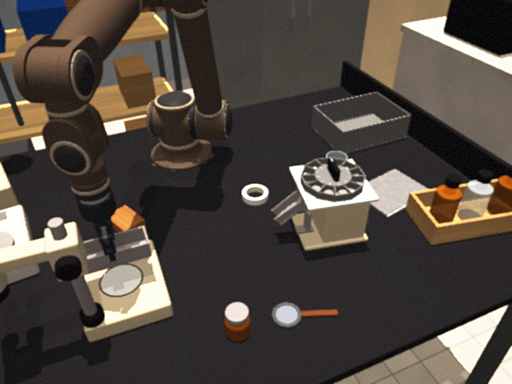

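The tray is level and clear of the column, which stands at (110,95) in the wrist view. Lowering.

Call:
play_rows([
  [[0.001,-0.001,0.02,0],[0.001,-0.001,0.025,0],[0.001,0,0.018,0],[0,0,0.008,0],[0,0,0.003,0]],
])

```text
clock: 20.2
eef_pos: [0.5758, -0.3209, 0.0696]
ee_rot: [2.189, -2.253, -0.002]
force: [0.5, 0.2, -2.6]
finger_gap: 0.0629
```

Call:
play_rows([
  [[0,0,0.002,0],[0,0,0,0],[0,0,0,0]],
])

```text
clock: 20.5
eef_pos: [0.5767, -0.3221, 0.0694]
ee_rot: [-2.188, 2.254, -0.002]
force: [0.2, -0.2, -2.7]
finger_gap: 0.0631
```

```bash
python3 - <<'E'
from h import *
plan((.576,-.3205,.066),178,dmax=.03)
E
```

```text
at [ 0.5767 -0.3221  0.0694] yaw 178.31 tilt [ 1.4e-03 -8.0e-04 -1.0e+00] F [ 0.2 -0.2 -2.7] gap 0.0631 q [-0.51  0.42 -0.01  1.14  0.   -2.05] t 20.5
[[-0.002, 0.001, 0.003, 0.01]]
```

Call:
play_rows([
  [[-0.001,0,0.002,0],[0,0,0,0],[0,0,0,0]],
])

```text
clock: 20.8
eef_pos: [0.5767, -0.321, 0.067]
ee_rot: [-2.188, 2.254, -0.002]
force: [-0.2, 0.2, 1.8]
finger_gap: 0.0627
```

Call:
play_rows([
  [[0,0,0.002,0],[0,0,0,0],[0,0,0,0]],
])

```text
clock: 21.1
eef_pos: [0.5767, -0.3211, 0.0669]
ee_rot: [-2.188, 2.254, -0.004]
force: [-3.6, 2.2, 10.9]
finger_gap: 0.0631
```

Contact felt (+11 N). Before releasing, I'll take the extra 2 mm of press back, then open.

Call:
play_rows([
  [[0,0,-0.002,0],[0,0,0,0]],
])

```text
clock: 21.3
eef_pos: [0.5763, -0.321, 0.067]
ee_rot: [-2.188, 2.254, -0.001]
force: [-2.5, 0.8, 4.1]
finger_gap: 0.063
```

Call:
play_rows([
  [[0,0,0,0],[0,0,0,0],[0,0,0,0],[0,0,0,0],[0,0,0,0]],
], hand=0)

```text
clock: 21.8
eef_pos: [0.5762, -0.3209, 0.0661]
ee_rot: [2.188, -2.254, -0.0]
force: [-0.6, -0.1, 0.4]
finger_gap: 0.0854
```

Call:
play_rows([
  [[0,0,-0.02,0],[0,0,-0.035,0],[0,0,-0.04,0],[0,0,-0.04,0],[0,0,-0.04,0]],
])

```text
clock: 22.3
eef_pos: [0.576, -0.3207, 0.2429]
ee_rot: [-2.188, 2.254, -0.0]
force: [0.2, -0.4, 0.2]
finger_gap: 0.0851
```

```bash
python3 - <<'E'
from h import *
plan((.45,-.2,.3),178)
c=calibration("wrist"); im=get_image("wrist"); cv2.imwrite("pics/w13.png",im)
import json; json.dump({k:(v.tolist() if hasattr(v,'tolist') else v) for k,v in c.items()},open("w13.json","w"))
E
```

```text
at [ 0.576  -0.3207  0.2429] yaw 178.3 tilt [ 1.e-04 -1.e-04 -1.e+00] F [ 0.2 -0.4  0.2] gap 0.0851 q [-0.51  0.39  0.33  1.51  0.   -2.05] t 22.3
[[-0.023, 0.026, -0.011, 0.0], [-0.024, 0.026, -0.012, 0.0], [-0.023, 0.026, -0.011, 0.0], [-0.024, 0.026, -0.012, 0.0], [-0.023, 0.026, -0.011, 0.01]]
```

View pics/w13.png

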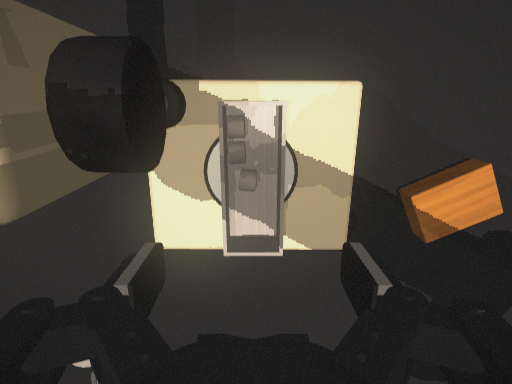

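```bash
python3 - <<'E'
from h import *
import json
C=cam("wrist",c=json.load(open("w13.json")))
T=ray(C,[(219,101),(286,101),(282,256),(224,256)],.095); print("tray",T.mean(0),[np.linalg.norm(T[i]-T[i-1]).round(3) for i in range(4)])
G=ray(C,[(204.5,171),(298,171)],.05); print("glass",G,G.mean(0)) 
E
```

```text
tray [ 0.57559276 -0.315432    0.095     ] [np.float64(0.16), np.float64(0.062), np.float64(0.16), np.float64(0.063)]
glass [[ 0.63060408 -0.32060398  0.05      ]
 [ 0.52380276 -0.31742907  0.05      ]] [ 0.57720342 -0.31901653  0.05      ]
```

Call:
play_rows([
  [[-0.023,0.02,-0.011,0],[-0.03,0.026,-0.011,0],[-0.03,0.026,-0.011,0],[-0.03,0.026,-0.01,0],[-0.03,0.026,0,0]],
])

```text
clock: 22.85
eef_pos: [0.4559, -0.1734, 0.2855]
ee_rot: [-2.187, 2.254, -0.003]
force: [0.8, 0.6, 0.6]
finger_gap: 0.0854
```

Call:
play_rows([
  [[-0.03,0.026,0,0],[-0.03,0.026,0,0],[-0.03,0.026,0,0],[0,0,0,0],[0,0,0,0]],
])

```text
clock: 23.35
eef_pos: [0.3811, -0.0816, 0.2847]
ee_rot: [-2.189, 2.252, -0.003]
force: [0.3, 0.7, 0.6]
finger_gap: 0.0853
```

```bash
python3 - <<'E'
from h import *
im=get_image("top"); cv2.imwrite("pics/t14.png",im); cv2.imwrite("pics/t14c.png",cv2.resize(im[130:270,320:500],None,fx=4,fy=4,interpolation=2))
a=cv2.imread("pics/top0.png"); s=sense(); print(s['clock'],s['eef_pos'],s['force'])
im=get_image("scene"); cv2.imwrite("pics/s14.png",im)
E
```

```text
23.4 [ 0.38158998 -0.08211045  0.28444613] [ 0.34146862 -0.06530993 -0.42420372]
```

View pics/t14c.png

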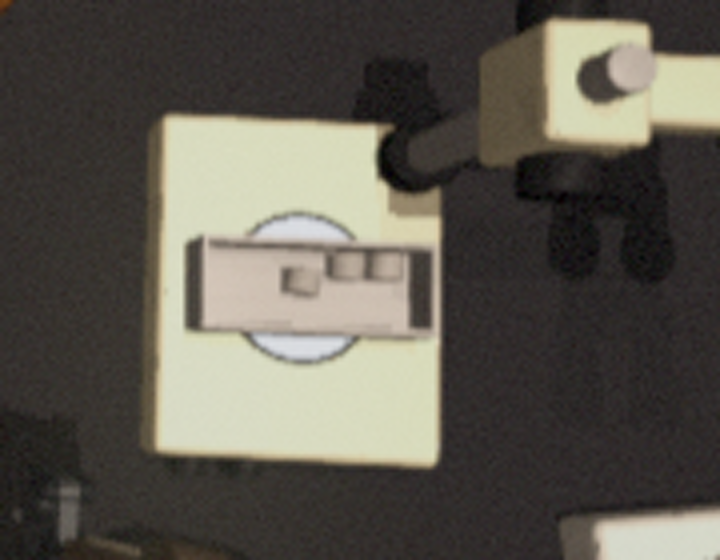

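View pics/t14.png

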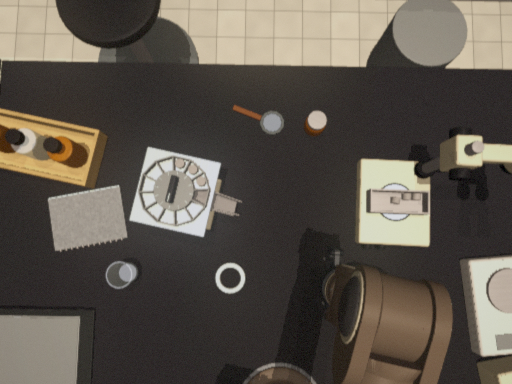

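View pics/s14.png

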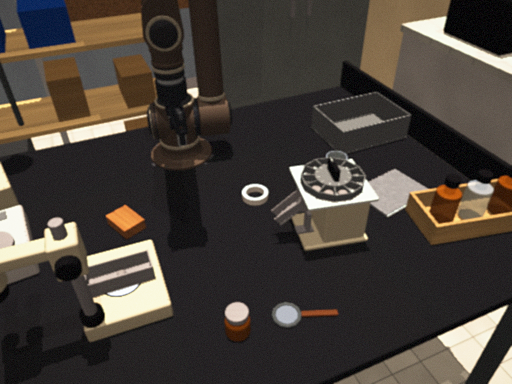

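The tray sits on the glass at (397,202) with three plugs inside. The dial bar stands crosswise at (172,189), and the bystanders are at the same pixels as before. Handing in.

```bash
python3 - <<'E'
from bench import *
print(job_done())
E
```

```text
the job is handed in; nothing more can be done
None
```

The job is done and handed in at about 23.4 s. I set the tray under the chute and turned the dial clockwise three single clicks. After each click the top view showed one more plug in the tray. I then drew the tray out, carried it level to the microscope, set it down and let go.

Last checks:
- **Tray position:** its centre measured (0.576, -0.315) against the glass at (0.577, -0.319), about 4 mm off. It looked flat on the base, but I did not measure its tilt. I judged the set-down from the contact force and the height.
- **Plugs:** three were in the tray in the last top view. The other three were clearly in the dial right after I released it.
- **Dial:** the gripper turned about 90° in total, and the bar stood square to the chute after release. I could not read the dial angle directly.
- **Other things:** the bystanders looked unmoved by eye in the last views. The gripper was clear of everything, with its force reading near zero.

No check failed. Two readings of the dial's position differed by about 3 mm, and the grip worked despite that.

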